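# Shut the red valve in the bench valve box

## Task

Slide the aluminium cover of the grey valve box aside, to the right as far as it goes, by pushing its black bar, then push the red lever in the box clockwise until it is fully shut against its stop, across its pipe, pointing left. Only push with the fingertips: pick nothing up, leave the cover lying flat in its guides on the right, leave the blue lever as it is, and do not disturb the things standing around.

Things in the scene. Friction and masses are not known exactly. Their poses are not given: they have to be found in the camera images.
- valve_box: Grey metal valve box fixed to the worktop, 150 x 440 mm, walls 5 mm thick and 68 mm high. Origin: centre of its underside; x across it, away from the robot; y along it, to the robot's left; turned by up to 0.25 rad. Right half (y -215 to -5 mm): closed deck. Left half (y -5 to 215): bay with two valves, hidden by the cover at first. Hose tails reach out of its front to x = -104 mm.
- cover: Loose aluminium cover, 136 x 220 x 5 mm, 0.3 to 0.52 kg, on ledges between the box's walls, 2 mm play each side, top face 63 mm above the worktop. Origin: centre of its underside, axes as the box's. It slides along the box's y: starts at box y = 85 to 104 mm, is fully aside against the right end wall at y = -105 mm.
- cover_lip (a point): Centre of the black push bar standing on the cover, 73 mm above the worktop, 50 mm left (+y) of the cover's centre: 80 mm long (box x), 10 mm thick (box y), from the cover's top face (63 mm above the worktop) up to 83 mm. Pushing its left side to the right slides the cover; that takes 2 to 6 N.
- red_lever (a joint): Angle of the red lever (rad) about its upright pivot. 0 = open, in line with its pipe, pointing at the robot (box -x); grows clockwise seen from above; 1.571 = shut, at its stop, across the pipe, pointing left (box +y). Starts at 0.05 to 0.30. It stays where it is left; turning takes about 3 N at the sleeve.
- red_grip (a point): Point in the red sleeve of the lever, 42 mm from the pivot, 47 mm above the worktop. The lever is a level bar that ends 55 mm from the pivot; its outer 36 mm is the sleeve, 14 mm wide and 14 mm high (40 to 54 mm above the worktop). Below it is free space down to the pipe, 24 mm above the worktop.
- red_pivot (a point): On the red lever's pivot axis, 47 mm above the worktop. In the box's frame x = 25 mm and y = 60 or 145 mm: the red and the blue valve may change places. The brass valve body round it is 28 mm wide and 30 mm high.
- blue_lever (a joint): Angle of the other lever, of the same form but blue, with the same meaning. Starts at 0.05 to 0.30 (open) and is to stay as it is.
- blue_grip (a point): Point in the blue lever's sleeve, 42 mm from its pivot, 47 mm above the worktop.
- oil_bottle: Small dropper bottle with black cap, 35 mm across, 100 mm high, behind the box. A bystander; origin under its middle.
- putty_tin: Flat round tin with green lid, 66 mm across, 34 mm high, behind the box. A bystander; origin under its middle.
- specimen: Small dark red round mounted specimen, 30 mm across, 16 mm high, in front of the box. A bystander; origin under its middle.
- eyepiece: Spare microscope eyepiece, black and white, 32 mm across, 46 mm high, standing in front of the box. A bystander; origin under its middle.
- mug: White mug with dots, about 78 mm across, 93 mm high, at the left. A bystander; origin under its middle.

How it is judged:
On the way, in this order (a step that is already met when the one before it is completed fails the run):
1. the cover is slid aside while the red lever is still open (y of cover in the frame of valve_box below -0.08 m and z of cover in the frame of valve_box between 0.054 and 0.064 m and angle between cover's own z axis and vertical below 0.05 rad and value of joint red_lever below 0.6 rad), for 0.2 s.
2. the red lever is pushed shut (value of joint red_lever above 1.45 rad and y of cover in the frame of valve_box below -0.08 m), for 0.2 s.
At the end, for the whole second after the job is handed in: Cover lying flat in its guides with its centre more than 80 mm to the right of the box's centre (stop at 105 mm); red lever above 1.45 rad (stop at 1.571); blue lever's sleeve within 12 mm of where it was; cover and lever at rest; bystanders within 20 mm of where they stood (all of step 2 and z of cover in the frame of valve_box between 0.054 and 0.064 m and angle between cover's own z axis and vertical below 0.05 rad and distance of blue_grip from where it was at the start of the episode below 0.012 m and linear speed of cover below 0.01 m/s and velocity of joint red_lever below 0.05 rad/s); the robot touches nothing.
It fails at once if the cover was lifted or tipped out of its guides (z of cover in the frame of valve_box above 0.072 m or angle between cover's own z axis and vertical above 0.12 rad).
It fails at once if the blue lever was turned (distance of blue_grip from where it was at the start of the episode above 0.02 m).
It fails at once if a bystander was moved, lifted or knocked over (distance of any of oil_bottle, putty_tin, specimen, eyepiece, mug from where it was at the start of the episode above 0.02 m or angle between any of oil_bottle, putty_tin, specimen, eyepiece, mug's own z axis and vertical above 0.5 rad).
It also fails if it takes over 48 s, if anything falls off the work surface, if the arm or the gripper's body presses on something with over 40 N, if the wrist force passes 120 N, or if a joint passes its speed limit or range.

## Robot

A 6-joint arm with a two-finger parallel gripper is mounted at the origin on a cart in front of the work surface, level with it; the furniture and walls round the work are solid. World frame = base frame: x ahead of the robot, y to its left, z up, the work surface at z = 0. Lengths are in m, angles in rad, forces in N, time in s.
With the tool pointing down it reaches from about 0.275 to 0.875 m from the base axis. Payload 12.5 kg.
Tool frame: the origin (TCP) lies at the very end of the fingers, on their centre line; the grasp point (between the pads) lies 19 mm behind it; z points along the fingers, y is the line along which they close (so a half turn about z gives the same grasp; the last joint's range is limited). The gripper opens to 85 mm and grips with 20 to 120 N. Pads are 22 mm wide; open, the fingers measure 114 mm over their backs; the gripper's body (76 mm by 85 mm) begins 54 mm behind the grasp point. The pads swing forward as they close: fully open they stand 13 mm farther back than shut.
Start: joints at [1.055, 0.351, 1.652, -0, 1.139, -0.085], TCP at [0.23, 0.5, 0.231] pointing down, gripper open.
Joint ranges: [-2.75, 2.75], [-0.79, 2.1], [0.01, 2.65], [-1.57, 4.71], [0.07, 3.14], [-2.87, 2.87]. Speed limits (rad/s): [2.22, 2.22, 2.79, 3.14, 3.14, 3.14].

## Interface

Orientations are given as a 3x3 rotation matrix whose columns are the frame's x, y, z axes.
In Python, from bench import manip gives the robot as it stands. Calls block until the motion is done:
- manip.move_ptp(position, orientation): joint-space move of the TCP to a pose.
- manip.move_l(position, attitude=None, max_speed=0.15): straight line of the TCP; attitude=None keeps the orientation; max_speed is the mean speed in m/s.
- manip.move_j(angles): joint-space move.
- manip.set_gripper(opening, effort=None): opening from 0.0 (shut) to 1.0 (fully open); effort is the grip in N (None keeps the last); returns when the fingers have stopped.
- manip.dwell(seconds).
- manip.inverse_kinematics(position, orientation): joint angles nearest the present ones, or None.
- manip.grab_frame(name): name is "side" or "top" or "wrist"; returns (picture, depth): 400x640x3 uint8, red, green, blue; 400x640 float32, m along the optical axis (not along the pixel's ray), 0 where there is no reading.
- manip.get_calibration(name): a dict with "camera_matrix" (3x3 intrinsics, pixels), "R" (3x3) and "t" (3): a world point X has camera coordinates R X + t. Camera axes: x right, y down, z forward; pixel columns grow to the right and rows downward; lengths in m; the calibration is good to about 2 mm. The wrist camera is an equidistant fisheye: a pixel r from the principal point sees the ray r / f radians off the axis. A picture is of the moment at which its call begins: read the wrist's pose just before it. get_calibration takes no time and is no camera call; for the wrist camera it gives the pose at the moment of the call.
A pose or a line that the arm cannot do raises manip.Unreachable and nothing moves.
- manip.sign_off(): hands the job in; it is judged then, once.
Trained networks look in the newest picture that a camera, given by its name, has taken for a name from the list of things; names that differ only in an ending like _2 or _b are one class to them, and where a whole thing is asked for, a point or a joint stands for the part that bears it (a point fixed in the world has none). Each returns a list of dicts, best first, with "confidence" (0 to 1); they miss things now and then, are a little off and sometimes report something else, mostly with a low value. They report only what shows in the picture. A call takes as long as a camera call.
- manip.look_for(camera, name): "at" ([x, y, z] in m, in world coordinates, good to about 4 mm: the middle of the surface that is visible of it).
Readings, each from a call of its own:
- manip.current_time(): time.
- manip.current_qpos(): joint angles.
- manip.current_joint_vel(): joint speeds.
- manip.current_joint_torque(): joint torques, N m.
- manip.current_ee_pos(): TCP position.
- manip.current_tcp_rot(): TCP orientation.
- manip.current_force(): force on the tool from outside, world axes, zero at the start.
- manip.current_ft_torque(): the same for the moment, N m.
- manip.current_grip_width(): opening from 0.0 (shut) to 1.0 (fully open).
- manip.current_grip_force(): force on a finger pad.
Only numpy, scipy, OpenCV 4.12 (cv2) and the standard library are available. Lean on these libraries where they do the work, as an engineer would, in place of code of your own. Each camera call takes 0.05 s, during which the arm holds its last target. There are 200 camera calls.

## Working session

There is one attempt and no reset: what is moved stays moved. The work goes in short steps, each a Python script; the robot and the scene stay as the last script left them, time stands still between calls to the robot, and variables do not carry over. Pictures are saved under pics/ and viewed, at most 10 in all, crops included, and the job is handed in when it is done.

```bash
mkdir -p pics; python3 - <<'E'
from bench import manip
import cv2,numpy as np
for c in ("top","side"):
    p,d=manip.grab_frame(c); cv2.imwrite(f"pics/{c}0.png",p[:,:,::-1]); np.savez(f"{c}0.npz",p=p,d=d)
    for n in ("valve_box","cover","cover_lip","oil_bottle","putty_tin","specimen","eyepiece","mug"):
        r=manip.look_for(c,n); print(c,n,[(np.round(q["at"],3),round(q["confidence"],2)) for q in r[:2]])
print(manip.current_time(),manip.current_tcp_rot().round(2))
E
```

```text
top valve_box [(array([ 0.583, -0.109,  0.057]), 0.93)]
top cover [(array([0.586, 0.067, 0.06 ]), 0.73)]
top cover_lip [(array([0.584, 0.069, 0.062]), 0.75)]
top oil_bottle []
top putty_tin [(array([ 0.729, -0.09 ,  0.032]), 0.79)]
top specimen [(array([ 0.471, -0.076,  0.018]), 0.63)]
top eyepiece []
top mug [(array([0.394, 0.442, 0.032]), 0.7)]
side valve_box [(array([ 0.56 , -0.121,  0.052]), 0.69)]
side cover [(array([0.58 , 0.056, 0.061]), 0.9)]
side cover_lip [(array([0.584, 0.062, 0.064]), 0.88), (array([ 0.465, -0.077,  0.013]), 0.68)]
side oil_bottle [(array([0.709, 0.067, 0.049]), 0.52)]
side putty_tin [(array([ 0.727, -0.09 ,  0.034]), 0.71)]
side specimen [(array([ 0.464, -0.077,  0.015]), 0.42)]
side eyepiece [(array([ 0.464, -0.182,  0.046]), 0.8)]
side mug [(array([0.396, 0.415, 0.057]), 0.55), (array([0.584, 0.064, 0.062]), 0.22)]
0.9 [[-0.91  0.42  0.  ]
 [ 0.42  0.91  0.  ]
 [-0.    0.   -1.  ]]
```

View pics/top0.png

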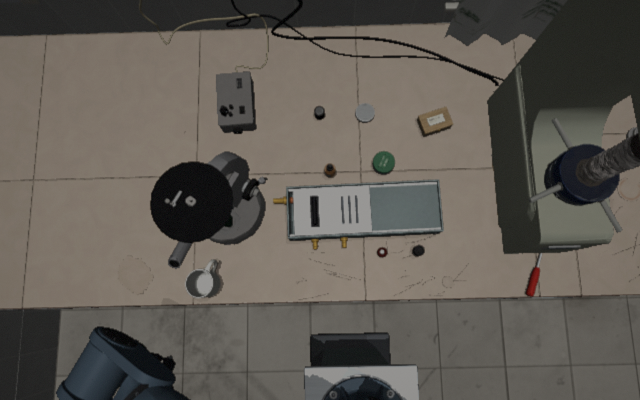

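The top view shows the box with corners near (287,187), (439,180), (441,233) and (289,240). The black bar is at (315,211), and a microscope stands left of the box at about (235,200). Next I'll fit the box pose and bar from depth.

```bash
cat > h.py <<'E'
from bench import manip
import cv2,numpy as np
def cloud(c,p=None,d=None):
    k=manip.get_calibration(c);K=np.array(k["camera_matrix"]);R=np.array(k["R"]);t=np.array(k["t"])
    v,u=np.mgrid[:d.shape[0],:d.shape[1]]
    X=np.stack([(u-K[0,2])/K[0,0]*d,(v-K[1,2])/K[1,1]*d,d],-1)
    W=(X-t)@R; W[d==0]=np.nan
    return W
E
python3 - <<'E'
from h import *
for c in("top","side"):
    f=np.load(c+"0.npz"); W=cloud(c,d=f["d"]); x,y,z=np.moveaxis(W,-1,0)
    m=(x>.48)&(x<.69)&(y>-.36)&(y<.22)&(z>.05)&(z<.076)
    m=cv2.morphologyEx(m.astype(np.uint8),cv2.MORPH_OPEN,np.ones((3,3)))
    n,l,s,_=cv2.connectedComponentsWithStats(m); i=1+s[1:,4].argmax(); q=l==i
    print(c,cv2.minAreaRect((W[q][:,:2]*1000).astype(np.float32)), s[i])
    b=(x>.5)&(x<.66)&(y>0)&(y<.2)&(z>.073)&(z<.1)
    print("bar",b.sum(),np.nanmean(W[b],0),cv2.minAreaRect((W[b][:,:2]*1000).astype(np.float32)))
    dk=q&(f["p"].max(-1)<45)&(y>.03)
    print("dark",dk.sum(),W[dk].mean(0),cv2.minAreaRect((W[dk][:,:2]*1000).astype(np.float32)))
    o=(x>.45)&(x<.72)&(y>.14)&(y<.4)&(z>.03); print("near left", o.sum())
    for a in np.arange(.14,.4,.03):
        o=(x>.45)&(x<.75)&(y>a)&(y<a+.03)&(z>.03); print(round(a,2),o.sum(),np.nanmax(z[o]) if o.any() else 0, np.nanmin(x[o]) if o.any() else 0,end=' | ')
    print()
E
```

```text
top ((590.2095947265625, -22.96917724609375), (152.44705200195312, 440.6757507324219), 1.3492004871368408) [ 286  179  158   60 7675]
bar 103 [0.58493744 0.11671321 0.08139688] ((594.9830322265625, 86.91523742675781), (101.90745544433594, 144.73910522460938), 81.5531234741211)
dark 102 [0.58487571 0.1199331  0.06449033] ((607.0712890625, 134.01556396484375), (131.6266326904297, 59.88983917236328), 36.21724319458008)
near left 6426
0.14 544 0.07342771426578712 0.5094422458567728 | 0.17 345 0.07231171801550376 0.5092456530218269 | 0.2 4 0.03386898940424978 0.6246810462616258 | 0.23 5 0.04765041063283646 0.686091522884712 | 0.26 401 0.14553791298071492 0.5474145900517132 | 0.29 1332 0.3182979551780236 0.51506564651128 | 0.32 1739 0.32131813604253956 0.4900651787862532 | 0.35 1284 0.3212018680983937 0.4788932100260505 | 0.38 1161 0.32322334461520713 0.4502718265573253 | 
side ((588.982666015625, -22.9454345703125), (154.42214965820312, 441.2605285644531), 1.2905489206314087) [ 269  166  176  138 9426]
bar 139 [0.58277178 0.11510394 0.08092654] ((551.6680297851562, 85.04103088378906), (156.11920166015625, 55.94905090332031), 43.150447845458984)
dark 351 [0.55416053 0.13363506 0.06064298] ((576.867431640625, 112.96492004394531), (136.13563537597656, 163.10154724121094), 1.2263610363006592)
near left 9370
0.14 563 0.07142644179171882 0.5076847116459726 | 0.17 532 0.07282029311732832 0.50533016407623 | 0.2 0 0 0 | 0.23 9 0.047936840808796774 0.6785961656167778 | 0.26 710 0.14482613294703756 0.5464729261479877 | 0.29 2016 0.3179356089517608 0.5151886591865731 | 0.32 2551 0.31903513691363367 0.4892876770997539 | 0.35 1813 0.32123233362022846 0.4767996324745915 | 0.38 1605 0.32127386302379585 0.4501420955668956 |
```

View pics/side0.png

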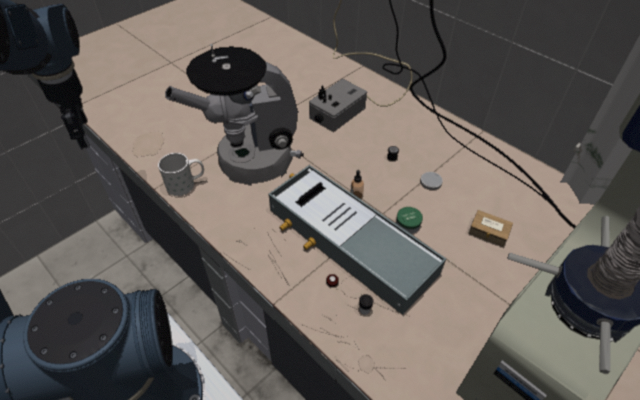

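Both cameras agree on the box: centre (0.590, -0.023), yaw about 0.023. The bar is at box y of about 0.141, so the cover is at about 0.091, which fits the stated range. I'll approach between the box and the microscope with shut fingers.

```bash
cat >> h.py <<'E'
C=np.array([.5895,-.023]); YAW=.0232
B=np.array([[np.cos(YAW),-np.sin(YAW)],[np.sin(YAW),np.cos(YAW)]])
def w(x,y,z): return np.append(C+B@[x,y],z)
def tobox(p): return B.T@(np.array(p)[:2]-C)
def rot(phi):  # tool x at angle phi in the box frame, tool z down
    a=phi+YAW; c,s=np.cos(a),np.sin(a)
    return np.array([[c,s,0],[s,-c,0],[0,0,-1.]])
E
python3 - <<'E'
from h import *
R=rot(np.pi/2)
manip.set_gripper(0.0)
manip.move_l([.30,.30,.32],max_speed=.3)
manip.move_ptp([.40,.13,.30],R)
manip.move_l(w(0,.176,.22),R,max_speed=.3)
manip.move_l(w(0,.174,.069),max_speed=.15)
f0=manip.current_force(); print(f0.round(1),tobox(manip.current_ee_pos()).round(4),manip.current_time())
for y in (.165,.155,.145,.13,.05,-.02,-.036):
    manip.move_l(w(0,y,.069),max_speed=.08)
    print(y,(manip.current_force()-f0).round(1),manip.current_ee_pos().round(4))
print(manip.current_time(),manip.current_qpos().round(2))
E
```

```text
[0.2 0.2 0.5] [0.0005 0.1741] 5.375
0.165 [-1.   0.  -0.6] [0.5859 0.1414 0.0695]
0.155 [ 0.4  0.2 -0.5] [0.586  0.1314 0.0691]
0.145 [-0.4 -0.  -0.7] [0.5862 0.1216 0.069 ]
0.13 [-0.  -0.4 -0.4] [0.5865 0.1066 0.069 ]
0.05 [-0.4 -0.1 -0.8] [0.5884 0.0272 0.069 ]
-0.02 [ 0.3  0.4 -0.6] [ 0.5899 -0.0429  0.069 ]
-0.036 [ 0.1 -0.3 -1. ] [ 0.5903 -0.0593  0.069 ]
9.0417 [-0.18  0.63  1.65 -0.    0.85 -0.2 ]
```

```bash
python3 - <<'E'
from h import *
p,d=manip.grab_frame("side"); cv2.imwrite("pics/side1.png",cv2.resize(p[130:330,220:480,::-1],None,fx=3,fy=3))
p,d=manip.grab_frame("wrist"); cv2.imwrite("pics/wrist1.png",p[:,:,::-1])
E
```

```text
(no output)
```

View pics/side1.png

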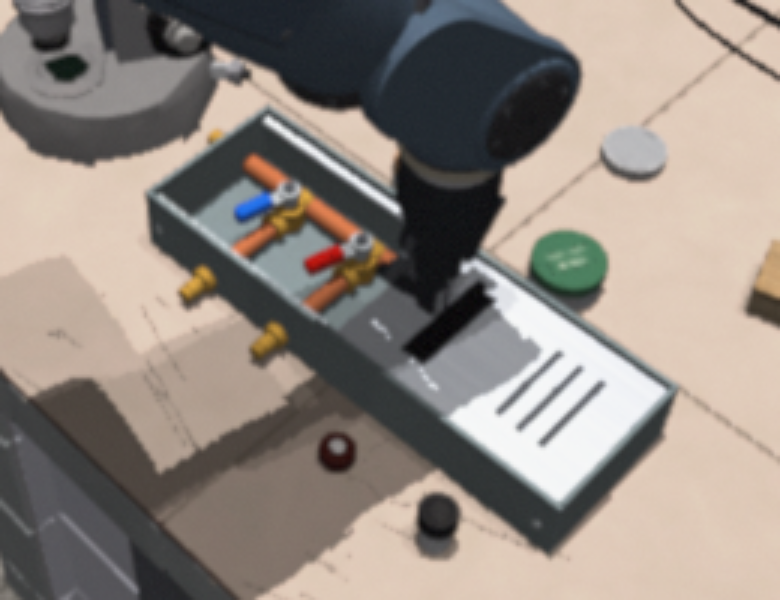

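View pics/wrist1.png

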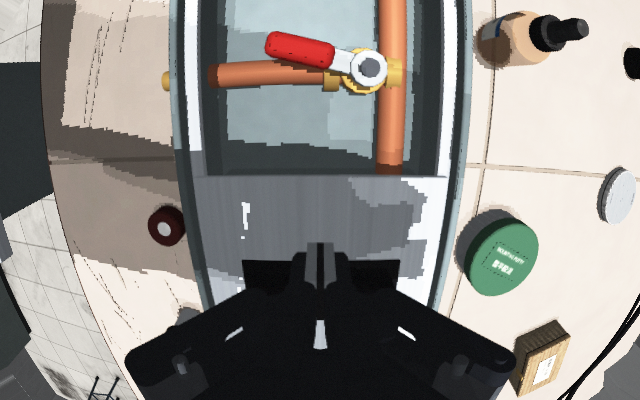

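The cover is almost fully aside and flat. The wrist view shows the red lever, pivot at (365,68), nearest the cover, so red is at box y=60 and blue at 145. I'll nudge the cover to its stop, then measure the lever.

```bash
python3 - <<'E'
from h import *
f0=manip.current_force()
for y in (-.038,-.040,-.042,-.044):
    manip.move_l(w(0,y,.069),max_speed=.04)
    f=(manip.current_force()-f0); print(y,f.round(1),tobox(manip.current_ee_pos()).round(4))
    if f[1]>9: break
manip.move_l(w(0,-.02,.069),max_speed=.1)
manip.move_l(w(-.01,.02,.20),max_speed=.25)
for c in ("wrist","top","side"):
    p,d=manip.grab_frame(c)
    for n in ("red_grip","red_pivot","blue_grip","cover_lip","cover"):
        print(c,n,[(tobox(q["at"]).round(4),round(q["at"][2],3),round(q["confidence"],2)) for q in manip.look_for(c,n)[:2]])
    if c=="wrist": cv2.imwrite("pics/wrist2.png",p[:,:,::-1])
print(manip.current_time())
E
```

```text
-0.038 [0.5 2.9 0.7] [ 0.0001 -0.0377]
-0.04 [ 2.1 15.7  1.6] [ 0.     -0.0378]
wrist red_grip [(array([0.0004, 0.0649]), 0.06, 0.83)]
wrist red_pivot [(array([0.0108, 0.0677]), 0.051, 0.88)]
wrist blue_grip [(array([0.0022, 0.1522]), 0.05, 0.77), (array([-0.1219, -0.1401]), 0.019, 0.43)]
wrist cover_lip [(array([ 0.0087, -0.0312]), 0.06, 0.85), (array([0.003 , 0.1503]), 0.051, 0.5)]
wrist cover [(array([ 0.0028, -0.0336]), 0.062, 0.89)]
top red_grip []
top red_pivot []
top blue_grip []
top cover_lip [(array([-0.0033, -0.1609]), 0.063, 0.57)]
top cover [(array([ 0.0007, -0.1706]), 0.061, 0.91)]
side red_grip [(array([-0.0005,  0.0695]), 0.049, 0.5)]
side red_pivot [(array([0.0142, 0.0631]), 0.045, 0.51)]
side blue_grip [(array([-0.0005,  0.1511]), 0.051, 0.54)]
side cover_lip [(array([-0.0045, -0.1102]), 0.059, 0.74), (array([0.1228, 0.087 ]), 0.049, 0.69)]
side cover [(array([-0.0078, -0.1149]), 0.06, 0.85), (array([0.0142, 0.0572]), 0.044, 0.43)]
11.5917
```

View pics/wrist2.png

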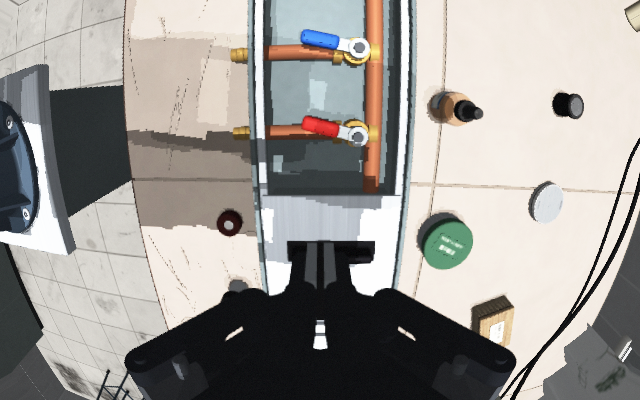

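Cover is against its stop, with the contact within 1 mm of where it should be. Red lever is at about 0.24 rad; I'll push it round an arc, turning the tool with it.

```bash
python3 - <<'E'
from h import *
Z=.041
def pose(t,off,z=Z,r=.040):
    x=.025-r*np.cos(t)-off*np.sin(t); y=.060+r*np.sin(t)-off*np.cos(t)
    return w(x,y,z),rot(np.pi/2-t)
p,R=pose(.2,.035,.15); manip.move_l(p,R,max_speed=.2)
p,R=pose(.2,.035); manip.move_l(p,R,max_speed=.1)
f0=manip.current_force(); print(f0.round(1),manip.current_ee_pos().round(4),manip.current_time())
for t in list(np.arange(.2,1.5,.13))+[1.5,1.54,1.57,1.59]:
    p,R=pose(t,.018); manip.move_l(p,R,max_speed=.06)
    f=manip.current_force()-f0; print(round(t,2),f.round(1),tobox(manip.current_ee_pos()).round(4))
    if np.linalg.norm(f)>15: break
manip.grab_frame("side")
print(manip.current_time(),manip.current_qpos().round(2))
E
```

```text
[-0.4 -0.2  1.1] [0.568  0.0101 0.0416] 13.25
0.2 [ 0.4 -0.4 -1.2] [-0.0177  0.0508]
0.33 [ 0.5  0.4 -1.4] [-0.0187  0.0559]
0.46 [ 0.2  0.9 -0.7] [-0.0188  0.0615]
0.59 [-0.3  0.7 -1.4] [-0.0182  0.0672]
0.72 [ 0.3  0.8 -0.3] [-0.0168  0.0728]
0.85 [ 0.5 -0.2 -0.5] [-0.0148  0.0781]
0.98 [ 0.1  0.9 -1.1] [-0.0121  0.0831]
1.11 [-0.1  0.7 -1. ] [-0.0088  0.0877]
1.24 [ 1.1  0.4 -1. ] [-0.0049  0.0919]
1.37 [-0.  -0.2 -1.4] [-0.0005  0.0955]
1.5 [-0.4 -0.5 -0.8] [0.0043 0.0985]
1.54 [-1.4 -0.4 -0.5] [0.0056 0.0993]
1.57 [-1.7 -0.1 -0.6] [0.0068 0.0999]
1.59 [-3.8 -1.   1.2] [0.0073 0.1003]
17.3167 [ 0.05  0.68  1.64 -0.    0.81  1.62]
```

```bash
python3 - <<'E'
from h import *
f0=manip.current_force()
for x in (.0085,.010,.0115,.013):
    manip.move_l(w(x,.1003,.041),max_speed=.03)
    f=manip.current_force()-f0; print(x,f.round(1),tobox(manip.current_ee_pos()).round(4))
    if -f[0]>10: break
manip.move_l(w(-.012,.098,.041),max_speed=.08)
manip.move_l(w(-.012,.09,.12),max_speed=.15)
manip.move_l(w(-.03,.03,.26),max_speed=.2)
p,d=manip.grab_frame("wrist"); cv2.imwrite("pics/wrist3.png",p[:,:,::-1])
for n in ("red_grip","blue_grip"): print(n,[(tobox(q["at"]).round(4),round(q["at"][2],3),round(q["confidence"],2)) for q in manip.look_for("wrist",n)[:2]])
print(manip.current_time())
E
```

```text
0.0085 [-4.1  1.3  3.2] [0.0075 0.1003]
0.01 [-9.9  0.8  7.2] [0.0076 0.1004]
0.0115 [-16.2   0.8  10.9] [0.0078 0.1004]
red_grip [(array([0.0187, 0.0823]), 0.057, 0.78), (array([0.007 , 0.1494]), 0.047, 0.29)]
blue_grip [(array([0.0016, 0.1488]), 0.05, 0.84), (array([0.0257, 0.0813]), 0.055, 0.64)]
20.2583
```

View pics/wrist3.png

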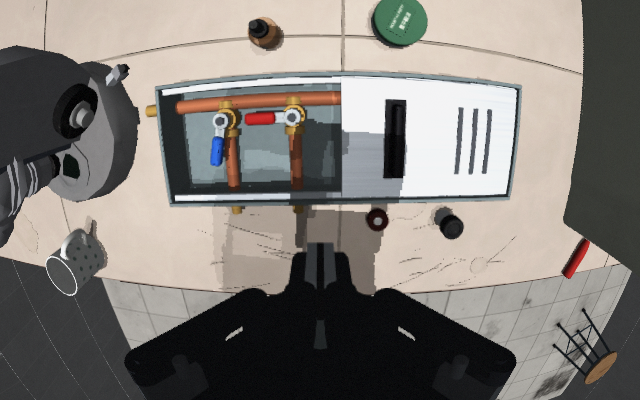

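The red lever at (260,118) now points left across its pipe, firmly at the stop. The blue lever is unmoved and still open, the cover lies flat against the right end, and the bystanders are standing where they were.

```bash
python3 -c "
from bench import manip
manip.dwell(.3); print(manip.sign_off())"
```

```text
the job is handed in; nothing more can be done
None
```

The job is handed in at about 21 s of the 48 s allowed: the cover is flat against its right-hand stop, the red lever is shut against its stop, and in the last picture the blue lever and the things around stood where they were; the judge's verdict was not reported back.

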